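Bring the purple wax round to the front of the wax carousel

TASK

Turn the wax carousel by pushing its scalloped rim with a fingertip until the purple wax bar faces squarely to the front, in line with the middle of the base board's edge nearest the robot, and leave it standing there. Turn it steadily, without flinging it round. Do not touch or lift the wax bars or the cork in the tray, and leave the dish, the ski clamp and the half-open toolbox door as they are.

Things in the scene. Friction and masses are not known exactly. Their poses are not given: they have to be found in the camera images.
- base_board: Square plywood base board of the carousel, 290 x 290 x 12 mm, fixed to the table; origin at the centre of its underside (z = 0), x and y square to its edges, z up. Its own -x points to its front edge, the edge nearest the robot. The carousel's axis stands at its centre; a bearing of 55 mm radius under the tray fills z = 12 to 22 mm.
- hub (a point): Centre of the underside of the round grey carousel tray, on its vertical axis, 22 mm above the table; turns with the tray. z up; its own -x runs through the middle of the purple bay. Six equal bays 60 degrees apart; upright rim of 135 mm outer radius, wall 5 mm; bay floor 28 mm, rim top 56 mm above the table. Hub post on the axis: 16 mm radius, top 62 mm above the table.
- recess (a point): Middle of one of the six finger recesses scalloped into the rim between bays, 30, 90, 150, 210, 270 and 330 degrees from the purple bay; this one is at 30 degrees counter-clockwise. Point on the tray at 125 mm radius, 42 mm above the table.
- recess_bottom (a point): Innermost point of that recess, on its upright wall at 110 mm radius, 42 mm above the table. A recess is 56 mm wide at its mouth (135 mm radius), about 30 mm at the bottom, open above and below with only the board (top at 12 mm) beneath. A fingertip put down into it turns the tray by pushing sideways on its flank.
- carousel (a joint): Angle of the tray in radians since the start (0 at the start), growing counter-clockwise seen from above. It turns many turns either way on a stiff bearing (friction 0.2 N m, about 1.6 N at the rim), has no detents and stops almost at once when no longer pushed.
- purple_bay (a point): Middle of the floor of the bay that holds the purple wax, on the tray, 100 mm from the axis and 28 mm above the table; turns with the tray.
- front_place (a point): Where the middle of the bay must come: fixed to the base board, 100 mm from the axis straight towards the middle of the board's front edge, 28 mm above the table. Nothing is seen there but the tray.
- purple_wax: Purple moulded bar of ski wax, 38 x 62 mm and 22 mm high, loose, lying flat with its long side along the rim in its bay of the carousel tray; origin at the centre of its underside. The one wanted at the front.
- green_wax: Green moulded bar of ski wax, 38 x 62 mm and 22 mm high, loose, lying flat with its long side along the rim in its bay of the carousel tray; origin at the centre of its underside; its bay lies 60 degrees counter-clockwise (from above) from the purple one.
- red_wax: Red moulded bar of ski wax, 38 x 62 mm and 22 mm high, loose, lying flat with its long side along the rim in its bay of the carousel tray; origin at the centre of its underside; its bay lies 120 degrees counter-clockwise (from above) from the purple one.
- white_wax: Off-white moulded bar of ski wax, 38 x 62 mm and 22 mm high, loose, lying flat with its long side along the rim in its bay of the carousel tray; origin at the centre of its underside; its bay lies 180 degrees counter-clockwise (from above) from the purple one.
- yellow_wax: Yellow moulded bar of ski wax, 38 x 62 mm and 22 mm high, loose, lying flat with its long side along the rim in its bay of the carousel tray; origin at the centre of its underside; its bay lies 240 degrees counter-clockwise (from above) from the purple one.
- cork_block: Brown polishing cork, 38 x 62 mm and 26 mm high, loose, lying in the bay 300 degrees counter-clockwise from the purple one; origin at the centre of its underside.
- dish: White ceramic dish, loose, 110 mm across, 30 mm high, on the table to the robot's left of the carousel; origin at the centre of its underside. A bystander.
- ski_clamp: Black plastic ski clamp with a steel spring clip, loose, 170 x 75 mm and about 85 mm high, on the table to the robot's right of the carousel; origin at the centre of its underside, x along its length. A bystander.
- toolbox_door_handle (a point): Knob on the swing door of the aluminium toolbox (fixed at the far left: 170 mm deep, 240 mm wide, 214 mm high with its carrying handle, its open front towards the robot). The door, 236 mm wide and hinged at the box's left front edge, stands half open towards the robot and swings easily. A bystander.
Mind the look-alikes: they are no part of the job. Of the things shaped like the cork_block, the brown one is meant.

How it is judged (in metres and radians):
At the end, for the whole second after the job is handed in: The tray rests with the purple bay within 10 degrees (17.5 mm) of straight front, the purple bar within 24 mm of the board's centre line, all bars and the cork on their bay floors, the dish and clamp within 15 mm and the door knob within 20 mm of their starts (y of purple_wax in the frame of base_board between -0.024 and 0.024 m and x of purple_wax in the frame of base_board below -0.07 m and horizontal distance between purple_bay and front_place below 0.0175 m and velocity of joint carousel between -0.05 and 0.05 rad/s and height (world z) of purple_wax between 0.02 and 0.034 m and height (world z) of green_wax between 0.02 and 0.034 m and height (world z) of red_wax between 0.02 and 0.034 m and height (world z) of white_wax between 0.02 and 0.034 m and height (world z) of yellow_wax between 0.02 and 0.034 m and height (world z) of cork_block between 0.02 and 0.034 m and distance of each of dish, ski_clamp from where it was at the start of the episode below 0.015 m and distance of toolbox_door_handle from where it was at the start of the episode below 0.02 m); the robot touches nothing.
It fails at once if a wax bar or the cork is touched by the robot (contact force between any of the fingers, the arm and purple_wax above 0.3 N or contact force between any of the fingers, the arm and green_wax above 0.3 N or contact force between any of the fingers, the arm and red_wax above 0.3 N or contact force between any of the fingers, the arm and white_wax above 0.3 N or contact force between any of the fingers, the arm and yellow_wax above 0.3 N or contact force between any of the fingers, the arm and cork_block above 0.3 N).
It fails at once if a wax bar or the cork is lifted more than 10 mm off its bay floor (height (world z) of any of purple_wax, green_wax, red_wax, white_wax, yellow_wax, cork_block above 0.038 m).
It fails at once if the carousel is flung round (faster than 3 rad/s) (velocity of joint carousel above 3 rad/s or velocity of joint carousel below -3 rad/s).
It fails at once if the dish, the ski clamp or the toolbox door is disturbed (moved more than 15 mm, the door's knob more than 20 mm) (distance of any of dish, ski_clamp from where it was at the start of the episode above 0.015 m or distance of toolbox_door_handle from where it was at the start of the episode above 0.02 m).
It also fails if it takes over 51 s, if anything falls off the work surface, if the arm or the gripper's body presses on something with over 40 N, if the wrist force passes 120 N, or if a joint passes its speed limit or range.

ROBOT

A 6-joint arm with a two-finger parallel gripper is mounted at the origin on the work surface. World frame = base frame: x ahead of the robot, y to its left, z up, the work surface at z = 0. Lengths are in m, angles in degrees, forces in N, time in s.
With the tool pointing down it reaches from about 0.375 to 0.9 m from the base axis. Payload 3.1 kg.
Tool frame: the origin (TCP) lies on the centre line of the jaws, within the pads' length; the fingertips stand 25 mm ahead of it and the grasp point (between the pads) lies 6 mm ahead of it; z points along the fingers, y is the line along which they close (so a half turn about z gives the same grasp; the last joint's range is limited). The gripper opens to 87 mm and grips with 3 to 60 N. Pads are 19 mm wide; open, the fingers measure 117 mm over their backs; the gripper's body (75 mm by 190 mm) begins 51 mm behind the grasp point.
Start: joints at [-73.253, 30.224, 82.088, -0, 67.689, -10.227], TCP at [0.284, -0.557, 0.248] pointing down, gripper open.
Joint ranges: [-176.69, 176.69], [-43.24, 126.21], [12.49, 139.97], [-82, 262], [0, 151.66], [-163.58, 163.58]. Speed limits (degrees/s): [159.86, 159.86, 180, 180, 180, 180].

INTERFACE

Orientations are given as a 3x3 rotation matrix whose columns are the frame's x, y, z axes.
In Python, from rig import bot, cams, models gives the robot as it stands. The module is installed in compiled form; this text tells all that it offers.
- The arm moves only by the shell command python3 -m handwheel 'ROWS' [OPENING]. ROWS is JSON, a list of rows, each a list of 6 numbers: the shift along the world's x, y, z each as a share of 1 m, from -1 to 1, then the turn, a rotation vector about the world's x, y, z each as a share of 2 rad, from -1 to 1. In form: [[dx, dy, dz, wx, wy, wz], ...]. A call has exactly 8 rows; each row is the pose to reach, as a shift and turn from the pose commanded when the call began; what a row does not reach only later rows make up. A row lasts 1/12 s, in which the tool goes at most 41.7 mm and 7.16 degrees, less where a joint would pass 70% of its speed; a pose out of reach is approached as far as the arm can. A call with a number of a shift or a turn outside -1 to 1 is refused whole. A call with a gripper value outside its range is refused whole. OPENING is the opening, from -1 (shut) to 1 (fully open), so that 0 is half open, set as the call begins (- or left out, the last holds). The fingers move at their own pace and stop on an object; the grip force is fixed at half the most. Time passes only in rows, so rows that repeat a pose let the fingers close, or fill a call up. It gives the time, the measured TCP pose, the force, the opening and the grip force at its end, in the units of the state.
- bot.read_state(): the state, without advancing time (a new reading comes with each control period).
- cams.capture(name): name is "side" or "top"; returns (picture, depth): 400x640x3 uint8, blue, green, red; 400x640 float32, m along the optical axis (not along the pixel's ray), 0 where there is no reading.
- cams.calibration(name): a dict with "mtx" (3x3 intrinsics, pixels), "R" (3x3) and "t" (3): a world point X has camera coordinates R X + t. Camera axes: x right, y down, z forward; pixel columns grow to the right and rows downward; lengths in m; the calibration is good to about 2 mm. A picture is of the moment at which its call begins. calibration takes no time and is no camera call.
- bot.hand_in(): hands the job in; it is judged then, once.
Trained networks look in the newest picture that a camera, given by its name, has taken for a name from the list of things; names that differ only in an ending like _2 or _b are one class to them, and where a whole thing is asked for, a point or a joint stands for the part that bears it (a point fixed in the world has none). Each returns a list of dicts, best first, with "conf" (0 to 1); they miss things now and then, are a little off and sometimes report something else, mostly with a low value. They report only what shows in the picture. A call takes as long as a camera call. They do not tell look-alikes from the thing itself.
- models.spot_in(query, camera): "position" ([column, row] in pixels, amid what is visible of it).
- models.tip_of(query, camera): "position" ([column, row] in pixels: a listed point, or the origin of a listed thing).
The state is a dict: "time_s": time; "joint_positions": joint angles; "qvel": joint speeds; "tau": joint torques, N m; "position": TCP position; "tcp_rot": TCP orientation; "force": force on the tool from outside, world axes, zero at the start; "moment": the same for the moment, N m; "opening": opening from 0.0 (shut) to 1.0 (fully open); "grasp_force": force on a finger pad.
Only numpy, scipy, OpenCV 4.12 (cv2) and the standard library are available. Lean on these libraries where they do the work, as an engineer would, in place of code of your own. Each camera call takes 0.05 s, during which the arm holds its last target. There are 200 camera calls.

## Working session

There is one attempt and no reset: what is moved stays moved. The work goes in short steps, Python scripts to look and compute and a shell command to move; the robot and the scene stay as the last step left them, time stands still between calls to the robot, and variables do not carry over. Pictures are saved under pics/ and viewed, at most 10 in all, crops included, and the job is handed in when it is done.

```bash
mkdir -p pics
cat > h.py <<'E'
import numpy as np,cv2
from rig import bot,cams,models
def world(cam,px,d=None,z=None):
    c=cams.calibration(cam);K,R,t=map(np.array,(c["mtx"],c["R"],c["t"]));t=t.ravel()
    r=R.T@(np.linalg.inv(K)@np.array([px[0],px[1],1.]));o=-R.T@t
    return o+r*(d if d is not None else (z-o[2])/r[2])
E
python3 - <<'E'
from h import *
for n in("top","side"):
    p,d=cams.capture(n);cv2.imwrite(f"pics/{n}0.png",p);np.save(f"d_{n}.npy",d)
for q,z in(("purple_wax",.028),("green_wax",.028),("red_wax",.028),("white_wax",.028),("yellow_wax",.028),("cork_block",.028),("hub",.022),("base_board",0),("purple_bay",.028),("recess",.042),("dish",0),("ski_clamp",0),("toolbox_door_handle",.1)):
    for r in models.tip_of(q,"top")[:3]:
        print(q,np.round(r["position"]),round(r["conf"],2),world("top",r["position"],z=z).round(3))
s=bot.read_state();print(s["time_s"],s["position"],s["tcp_rot"],s["opening"])
E
```

```text
purple_wax [283. 236.] 0.8 [0.527 0.042 0.028]
green_wax [314. 263.] 0.97 [ 0.461 -0.035  0.028]
red_wax [353. 247.] 0.86 [ 0.5   -0.13   0.028]
white_wax [361. 212.] 0.59 [ 0.585 -0.151  0.028]
white_wax [293. 199.] 0.4 [0.619 0.018 0.028]
white_wax [284. 236.] 0.36 [0.528 0.04  0.028]
yellow_wax [330. 185.] 0.59 [ 0.654 -0.075  0.028]
cork_block [272. 138.] 0.83 [0.781 0.073 0.028]
cork_block [334. 137.] 0.79 [ 0.781 -0.086  0.028]
cork_block [294. 200.] 0.77 [0.618 0.015 0.028]
hub [321. 224.] 0.75 [ 0.556 -0.051  0.022]
purple_bay [285. 237.] 0.79 [0.523 0.037 0.028]
recess [291. 262.] 0.57 [0.462 0.021 0.042]
dish [187. 284.] 0.62 [0.41  0.281 0.   ]
ski_clamp [469. 202.] 0.71 [ 0.615 -0.428  0.   ]
toolbox_door_handle [ 95. 251.] 0.95 [0.485 0.468 0.1  ]
0.75 [ 0.28350564 -0.55696224  0.24759493] [[ 8.91207935e-01  4.53594991e-01  2.77045101e-05]
 [ 4.53594992e-01 -8.91207934e-01 -4.16398374e-05]
 [ 5.80285756e-06  4.96763806e-05 -9.99999999e-01]] 0.9997832453085013
```

View pics/top0.png

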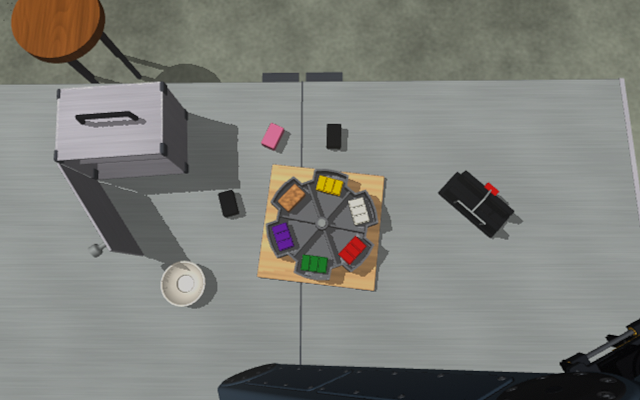

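View pics/side0.png

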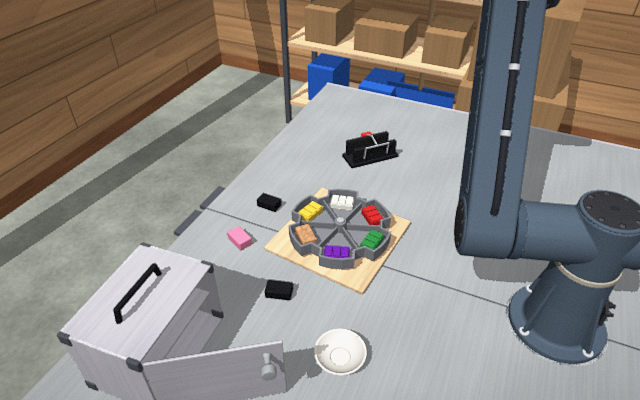

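Top view: the purple bar is at (282,236), the brown tray cork at (290,196), and the hub at (321,224). The board is slightly turned. Cork-shaped things are the pink block (272,137), black blocks (334,137) and (229,203), and the brown one in the tray, which is the one meant; none of them are to be touched. Next I'll fit the board and tray precisely and confirm in a crop.

Run:
```python
from h import *
p=cv2.imread("pics/top0.png");d=np.load("d_top.npy")
hsv=cv2.cvtColor(p,cv2.COLOR_BGR2HSV)
m=cv2.inRange(hsv,(8,50,90),(28,200,255));m[:160]=0;m[300:]=0;m[:,:250]=0;m[:,395:]=0
pts=cv2.findNonZero(cv2.morphologyEx(m,cv2.MORPH_OPEN,np.ones((3,3))))
W=np.array([world("top",q,z=.012)[:2] for q in pts[:,0]],np.float32)
r=cv2.minAreaRect(W);print("board",r,cv2.boxPoints(r).round(3).tolist())
hub=np.array(r[0])
# post top centre and coloured bars
for n,lo,hi in(("purple",(120,80,40),(150,255,255)),("green",(45,80,40),(80,255,255)),("yellow",(22,180,100),(32,255,255))):
    mm=cv2.inRange(hsv,lo,hi);mm[:160]=0;mm[300:]=0;mm[:,:250]=0;mm[:,395:]=0
    M=cv2.moments(mm,True);c=(M['m10']/M['m00'],M['m01']/M['m00']);w=world("top",c,z=.048)[:2]
    v=w-hub;print(n,np.round(c,1),w.round(4),np.linalg.norm(v).round(4),np.degrees(np.arctan2(v[1],v[0])).round(1))
for n in("top",):
    c=cams.calibration(n);print("cam",-np.array(c["R"]).T@np.ravel(c["t"]))
print("post",world("top",(321,224),z=.062))
cv2.imwrite("pics/crop.png",cv2.resize(p[155:300,220:400],None,fx=4,fy=4,interpolation=2))
```

```text
Traceback (most recent call last):
  File "h.py", line 4, in world
    c=cams.calibration(cam);K,R,t=map(np.array,(c["mtx"],c["R"],c["t"]));t=t.ravel()
ValueError: time passes only in moves, steps and waits
```

```bash
cat > h.py <<'E'
import numpy as np,cv2,functools
from rig import bot,cams,models
@functools.lru_cache
def cal(cam):
    c=cams.calibration(cam);return np.array(c["mtx"]),np.array(c["R"]),np.ravel(c["t"])
def world(cam,px,d=None,z=None):
    K,R,t=cal(cam)
    r=R.T@(np.linalg.inv(K)@np.array([px[0],px[1],1.]));o=-R.T@t
    return o+r*(d if d is not None else (z-o[2])/r[2])
def tray(p,hub):
    hsv=cv2.cvtColor(p,cv2.COLOR_BGR2HSV)
    for n,lo,hi in(("purple",(120,80,40),(150,255,255)),("green",(45,80,40),(80,255,255)),("yellow",(22,180,100),(32,255,255))):
        mm=cv2.inRange(hsv,lo,hi);mm[:160]=0;mm[300:]=0;mm[:,:250]=0;mm[:,395:]=0
        M=cv2.moments(mm,True)
        if M['m00']<40: print(n,"hidden");continue
        c=(M['m10']/M['m00'],M['m01']/M['m00']);w=world("top",c,z=.048)[:2]
        v=w-hub;print(n,int(M['m00']),np.round(c,1),w.round(4),np.linalg.norm(v).round(4),np.degrees(np.arctan2(v[1],v[0])).round(1))
E
python3 - <<'E'
from h import *
p=cv2.imread("pics/top0.png")
hsv=cv2.cvtColor(p,cv2.COLOR_BGR2HSV)
m=cv2.inRange(hsv,(8,50,90),(28,200,255));m[:160]=0;m[300:]=0;m[:,:250]=0;m[:,395:]=0
pts=cv2.findNonZero(cv2.morphologyEx(m,cv2.MORPH_OPEN,np.ones((3,3))))
W=np.array([world("top",q,z=.012)[:2] for q in pts[:,0]],np.float32)
r=cv2.minAreaRect(W);print("board",r,cv2.boxPoints(r).round(3).tolist())
tray(p,np.array(r[0]))
K,R,t=cal("top");print("cam",-R.T@t,"post",world("top",(321,224),z=.062))
cv2.imwrite("pics/crop.png",cv2.resize(p[155:300,220:400],None,fx=4,fy=4,interpolation=2))
E
```

```text
board ((0.5554131865501404, -0.05268338322639465), (0.29094788432121277, 0.28990426659584045), 83.32083892822266) [[0.39500001072883606, -0.18000000715255737], [0.6819999814033508, -0.21400000154972076], [0.7160000205039978, 0.07500000298023224], [0.42800000309944153, 0.10899999737739563]]
purple 413 [282.4 236.4] [0.5237 0.0415] 0.0994 108.6
green 411 [313.8 263.5] [ 0.4588 -0.0342] 0.0984 169.1
yellow 369 [329.  185.1] [ 0.6501 -0.072 ] 0.0966 -11.5
cam [ 0.41180639 -0.05378965  1.0898914 ] post [ 0.55167617 -0.05180203  0.062     ]
```

View pics/crop.png

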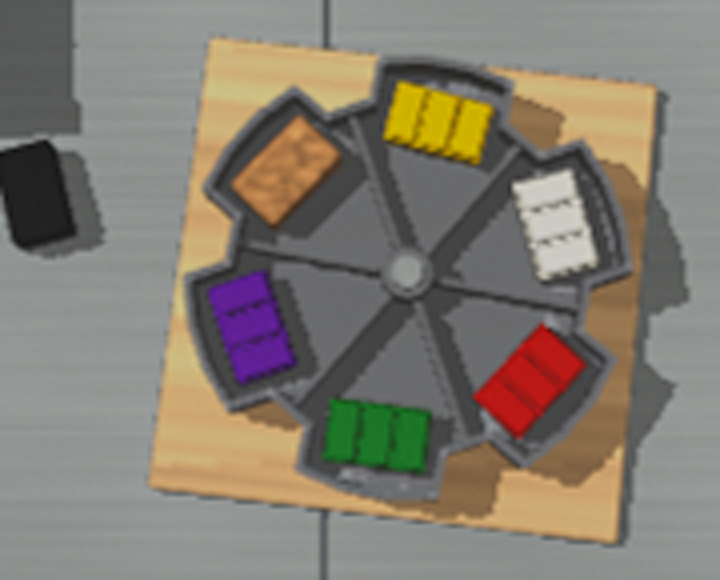

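The crop shows the purple bar at crop (252,328) and the brown cork at (286,170), both in the tray. Hub is (0.5555,-0.0527), front direction is 173.3° and the purple bay is at 108.7°, so the tray must turn +64.6°. I'll put the shut fingers in the recess between purple and green (138.7°), fingers in line along the radius, and turn the tool with the tray.

```bash
python3 -m handwheel '[[0.01,0.035,0,0,0,0],[0.02,0.07,0,0,0,0.02],[0.03,0.105,0,0,0,0.04],[0.04,0.14,0,0,0,0.06],[0.052,0.175,0,0,0,0.08],[0.065,0.21,0,0,0,0.1],[0.077,0.25,0,0,0,0.12],[0.09,0.285,0,0,0,0.14]]' -1 && python3 -m handwheel '[[0.01,0.035,-0.01,0,0,0.02],[0.02,0.07,-0.02,0,0,0.04],[0.03,0.105,-0.03,0,0,0.05],[0.04,0.14,-0.05,0,0,0.05],[0.052,0.18,-0.06,0,0,0.05],[0.062,0.22,-0.08,0,0,0.05],[0.074,0.26,-0.09,0,0,0.05],[0.086,0.304,-0.1,0,0,0.05]]' && python3 -m handwheel '[[0,0,0,0,0,0],[0,0,0,0,0,0],[0,0,0,0,0,0],[0,0,0,0,0,0],[0,0,0,0,0,0],[0,0,0,0,0,0],[0,0,0,0,0,0],[0,0,0,0,0,0]]'
python3 - <<'E'
from h import *
s=bot.read_state();print(s["time_s"],s["position"],np.array(s["tcp_rot"])[:,0],s["opening"],s["joint_positions"])
p,_=cams.capture("side");cv2.imwrite("pics/s1.png",cv2.resize(p[130:330,200:480],None,fx=2.8,fy=2.8))
hub=np.array([.5555,-.0527]);a=np.radians(138.7);print(hub+.128*np.array([np.cos(a),np.sin(a)])-s["position"][:2])
E
```

```text
time_s: 1.42
position: [0.3735, -0.2697, 0.2477]
tcp_rot: [[0.73, 0.683, -0.0], [0.683, -0.73, 0.0], [0.0, -0.0, -1.0]]
force: [0.7, 1.0, -0.1]
opening: 0.482
grasp_force: 0.0
time_s: 2.08
position: [0.4567, 0.0229, 0.1494]
tcp_rot: [[0.66, 0.751, -0.0], [0.751, -0.66, -0.0], [-0.0, -0.0, -1.0]]
force: [1.2, -0.3, -1.1]
opening: 0.01
grasp_force: 0.0
time_s: 2.75
position: [0.4566, 0.0202, 0.1503]
tcp_rot: [[0.661, 0.751, 0.0], [0.751, -0.661, -0.0], [0.0, 0.0, -1.0]]
force: [0.5, 0.7, -0.9]
opening: 0.004
grasp_force: 0.0
2.75 [0.45655567 0.02023407 0.15031389] [6.60753280e-01 7.50603136e-01 1.86404401e-04] 0.0036557072646819125 [-1.15187160e+01  2.69331851e+01  1.11134527e+02 -1.45530282e-03
  4.19091280e+01  2.98397172e+01]
[0.00278253 0.01154615]
```

View pics/s1.png

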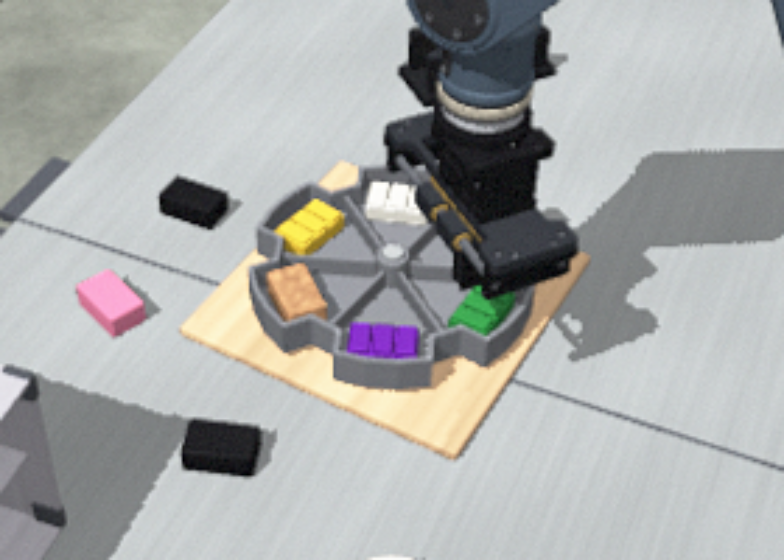

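The side view shows the gripper body over the near-right of the tray, clear of everything; the fingers are hidden behind it. Small correction, then down into the recess.

```bash
python3 -m handwheel '[[0.001,0.0135,0,0,0,0],[0.001,0.0135,0,0,0,0],[0.001,0.0135,-0.01,0,0,0],[0.001,0.0135,-0.02,0,0,0],[0.001,0.0135,-0.03,0,0,0],[0.001,0.0135,-0.04,0,0,0],[0.001,0.0135,-0.05,0,0,0],[0.001,0.0135,-0.05,0,0,0]]'
python3 - <<'E'
from h import *
s=bot.read_state();hub=np.array([.5555,-.0527]);v=s["position"][:2]-hub;print(np.hypot(*v),np.degrees(np.arctan2(v[1],v[0])))
p,_=cams.capture("top");tray(p,hub);a=p[155:300,220:400]
cv2.imwrite("pics/t2.png",cv2.resize(a,None,fx=4,fy=4,interpolation=2))
E
```

```text
time_s: 3.47
position: [0.4565, 0.0344, 0.0988]
tcp_rot: [[0.659, 0.752, -0.003], [0.752, -0.659, 0.0], [-0.002, -0.003, -1.0]]
force: [0.3, 0.2, 0.3]
opening: 0.004
grasp_force: 0.0
0.13185823979209227 138.64934014942781
purple 149 [280.6 228.4] [0.543  0.0462] 0.0997 97.2
green 352 [315.7 263.7] [ 0.4582 -0.0388] 0.0983 171.9
yellow 371 [329.  185.2] [ 0.6499 -0.0718] 0.0963 -11.4
```

View pics/t2.png

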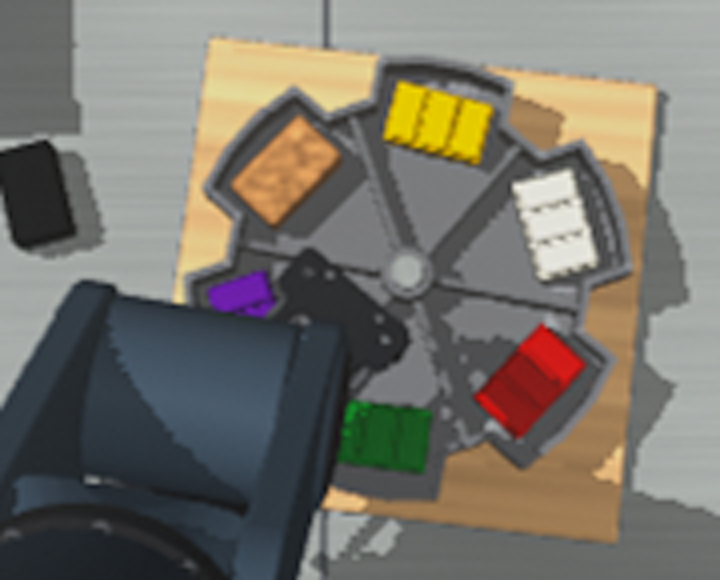

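Top view: the gripper is radial over the recess between purple (crop 240,293) and green (390,435), and yellow stays fully visible as an angle reference. Lowering.

```bash
python3 -m handwheel '[[0,0,-0.01,0,0,0],[0,0,-0.02,0,0,0],[0,0,-0.03,0,0,0],[0,0,-0.035,0,0,0],[0,0,-0.04,0,0,0],[0,0,-0.045,0,0,0],[0,0,-0.047,0,0,0],[0,0,-0.047,0,0,0]]'
cat > nxt.py <<'E'
import sys
from h import *
s=bot.read_state();hub=np.array([.5555,-.0527]);v=s["position"][:2]-hub
a=np.degrees(np.arctan2(v[1],v[0]))%360;x=np.array(s["tcp_rot"])[:,0]
print("finger r,ang",np.hypot(*v).round(4),a.round(1),"yaw",np.degrees(np.arctan2(x[1],x[0])).round(1),"t",s["time_s"],"F",np.round(s["force"],1))
if len(sys.argv)>2:
    p,_=cams.capture("top");tray(p,hub)
for i in range(1,9):
    b=np.radians(a+float(sys.argv[1])*i/8);q=hub+.131*np.array([np.cos(b),np.sin(b)])-s["position"][:2]
    print(q.round(4),round(np.radians(float(sys.argv[1])*i/8)/2,3))
E
python3 nxt.py 16 c
```

```text
time_s: 4.18
position: [0.4574, 0.0346, 0.0529]
tcp_rot: [[0.659, 0.752, -0.0], [0.752, -0.659, 0.0], [-0.0, -0.0, -1.0]]
force: [-0.8, -0.1, -0.0]
opening: 0.007
grasp_force: 0.0
finger r,ang 0.1313 138.3 yaw 48.7 t 4.1833 F [-0.8 -0.1 -0. ]
purple 193 [280.8 229.8] [0.5398 0.0457] 0.0996 99.1
green 332 [316.2 263.9] [ 0.4578 -0.0401] 0.0985 172.6
yellow 372 [329.  185.2] [ 0.6499 -0.0718] 0.0963 -11.5
[-0.0028 -0.0037] 0.017
[-0.0056 -0.0072] 0.035
[-0.0083 -0.0109] 0.052
[-0.0109 -0.0147] 0.07
[-0.0134 -0.0185] 0.087
[-0.0157 -0.0225] 0.105
[-0.0179 -0.0265] 0.122
[-0.02   -0.0305] 0.14
```

```bash
python3 -m handwheel '[[-0.003,-0.004,0,0,0,0.017],[-0.0055,-0.007,0,0,0,0.035],[-0.008,-0.011,0,0,0,0.052],[-0.011,-0.015,0,0,0,0.07],[-0.0135,-0.0185,0,0,0,0.087],[-0.0155,-0.0225,0,0,0,0.105],[-0.018,-0.0265,0,0,0,0.122],[-0.02,-0.0305,0,0,0,0.14]]'
python3 nxt.py 16 c
```

```text
time_s: 4.9
position: [0.4379, 0.0041, 0.0535]
tcp_rot: [[0.424, 0.905, 0.001], [0.905, -0.424, -0.0], [0.001, 0.001, -1.0]]
force: [1.1, 1.5, -1.1]
opening: 0.005
grasp_force: 0.8
finger r,ang 0.1306 154.2 yaw 64.9 t 4.9 F [ 1.1  1.5 -1.1]
purple 219 [283.7 238.3] [0.519  0.0385] 0.0982 111.8
green 159 [330.2 263.8] [ 0.4578 -0.0733] 0.0998 -168.1
yellow 370 [321.2 184.6] [ 0.6516 -0.0525] 0.0961 0.1
[-0.0023 -0.004 ] 0.017
[-0.004  -0.0082] 0.035
[-0.0056 -0.0125] 0.052
[-0.0071 -0.0168] 0.07
[-0.0084 -0.0212] 0.087
[-0.0096 -0.0256] 0.105
[-0.0106 -0.0301] 0.122
[-0.0115 -0.0346] 0.14
```

The tray turned 11.6°. 53° remain.

```bash
python3 -m handwheel '[[-0.0025,-0.004,0,0,0,0.017],[-0.004,-0.008,0,0,0,0.035],[-0.0055,-0.0125,0,0,0,0.052],[-0.007,-0.017,0,0,0,0.07],[-0.0085,-0.021,0,0,0,0.087],[-0.0095,-0.0255,0,0,0,0.105],[-0.0105,-0.030,0,0,0,0.122],[-0.0115,-0.0345,0,0,0,0.14]]'
python3 nxt.py 16 c
```

```text
time_s: 5.62
position: [0.4262, -0.0303, 0.0534]
tcp_rot: [[0.158, 0.987, 0.001], [0.987, -0.158, -0.0], [0.0, 0.001, -1.0]]
force: [0.5, 1.9, 0.8]
opening: 0.005
grasp_force: 0.7
finger r,ang 0.1312 170.2 yaw 80.9 t 5.6167 F [0.5 1.9 0.8]
purple 51 [288.5 244.1] [0.5051 0.0268] 0.0941 122.4
green 144 [338.4 258. ] [ 0.4717 -0.0929] 0.0929 -154.3
yellow 377 [310.3 185.9] [ 0.6484 -0.0258] 0.0967 16.1
[-0.0005 -0.0045] 0.017
[-0.0011 -0.0091] 0.035
[-0.0015 -0.0136] 0.052
[-0.0017 -0.0182] 0.07
[-0.0017 -0.0228] 0.087
[-0.0017 -0.0274] 0.105
[-0.0014 -0.0319] 0.122
[-0.001  -0.0365] 0.14
```

```bash
python3 -m handwheel '[[-0.0005,-0.0045,0,0,0,0.017],[-0.001,-0.009,0,0,0,0.035],[-0.0015,-0.0135,0,0,0,0.052],[-0.0017,-0.018,0,0,0,0.07],[-0.0017,-0.023,0,0,0,0.087],[-0.0017,-0.0275,0,0,0,0.105],[-0.0014,-0.032,0,0,0,0.122],[-0.001,-0.0365,0,0,0,0.14]]'
python3 nxt.py 16 c
```

```text
time_s: 6.33
position: [0.4248, -0.0666, 0.0533]
tcp_rot: [[-0.12, 0.993, -0.0], [0.993, 0.12, 0.0], [0.0, -0.0, -1.0]]
force: [-0.4, 1.6, 0.5]
opening: 0.004
grasp_force: 0.7
finger r,ang 0.1314 186.1 yaw 96.9 t 6.3333 F [-0.4  1.6  0.5]
purple 67 [296.  251.6] [0.487  0.0084] 0.0918 138.2
green 192 [348.6 253.3] [ 0.4827 -0.1174] 0.0974 -138.4
yellow 384 [300.4 190.4] [ 0.6373 -0.0014] 0.0965 32.1
[ 0.001  -0.0045] 0.017
[ 0.0017 -0.009 ] 0.035
[ 0.0026 -0.0135] 0.052
[ 0.0036 -0.018 ] 0.07
[ 0.0048 -0.0224] 0.087
[ 0.0061 -0.0267] 0.105
[ 0.0076 -0.0311] 0.122
[ 0.0093 -0.0353] 0.14
```

21° remain (yellow at 32.1°, target about 53.2°).

```bash
python3 -m handwheel '[[0.001,-0.0045,0,0,0,0.017],[0.0017,-0.009,0,0,0,0.035],[0.0026,-0.0135,0,0,0,0.052],[0.0036,-0.018,0,0,0,0.07],[0.0048,-0.0225,0,0,0,0.087],[0.006,-0.0265,0,0,0,0.105],[0.0075,-0.031,0,0,0,0.122],[0.0093,-0.0353,0,0,0,0.14]]'
python3 nxt.py 5 c
```

```text
time_s: 7.05
position: [0.4336, -0.1015, 0.0532]
tcp_rot: [[-0.389, 0.921, -0.002], [0.921, 0.389, 0.001], [0.002, -0.001, -1.0]]
force: [-1.4, 1.7, 1.0]
opening: 0.002
grasp_force: 0.9
finger r,ang 0.1313 201.8 yaw 112.9 t 7.05 F [-1.4  1.7  1. ]
purple hidden
green 152 [356.5 243.6] [ 0.5058 -0.1369] 0.0977 -120.6
yellow 386 [292.1 197.3] [0.62   0.0191] 0.0965 48.1
[ 0.0008 -0.0012] 0.005
[ 0.0013 -0.0025] 0.011
[ 0.0019 -0.0039] 0.016
[ 0.0025 -0.0052] 0.022
[ 0.0031 -0.0065] 0.027
[ 0.0037 -0.0077] 0.033
[ 0.0043 -0.009 ] 0.038
[ 0.005  -0.0103] 0.044
```

```bash
python3 -m handwheel '[[0.0008,-0.0012,0,0,0,0.005],[0.0013,-0.0025,0,0,0,0.011],[0.0019,-0.004,0,0,0,0.016],[0.0025,-0.0052,0,0,0,0.022],[0.0031,-0.0065,0,0,0,0.027],[0.0037,-0.0077,0,0,0,0.033],[0.0045,-0.0092,0,0,0,0.039],[0.005,-0.0103,0,0,0,0.044]]'
python3 nxt.py -4.3 c
```

```text
time_s: 7.77
position: [0.4393, -0.1126, 0.0531]
tcp_rot: [[-0.47, 0.883, -0.0], [0.883, 0.47, -0.0], [0.0, -0.0, -1.0]]
force: [-1.7, 0.8, 1.8]
opening: 0.006
grasp_force: 1.0
finger r,ang 0.1307 207.3 yaw 118.0 t 7.7667 F [-1.7  0.8  1.8]
purple hidden
green 122 [359.  239.3] [ 0.5162 -0.1429] 0.0984 -113.6
yellow 387 [289.6 200. ] [0.6131 0.0249] 0.0967 53.4
[-0.0008  0.001 ] -0.005
[-0.0014  0.0021] -0.009
[-0.0019  0.0032] -0.014
[-0.0024  0.0043] -0.019
[-0.0029  0.0054] -0.023
[-0.0034  0.0065] -0.028
[-0.0039  0.0076] -0.033
[-0.0044  0.0088] -0.038
```

Yellow is at 53.4°, on target. Backing off to mid-recess, lifting and clearing the view.

```bash
python3 -m handwheel '[[-0.001,0.001,0,0,0,-0.005],[-0.0015,0.002,0,0,0,-0.01],[-0.0025,0.0045,0,0,0,-0.019],[-0.0035,0.0065,0,0,0,-0.028],[-0.0045,0.0088,0,0,0,-0.038],[-0.0045,0.0088,0,0,0,-0.038],[-0.0045,0.0088,0.01,0,0,-0.038],[-0.0045,0.0088,0.03,0,0,-0.038]]' && python3 -m handwheel '[[0,0,0.02,0,0,0],[0,0,0.05,0,0,0],[0,0,0.08,0,0,0],[0,0,0.12,0,0,0],[0,-0.03,0.14,0,0,0],[0,-0.07,0.14,0,0,0],[0,-0.11,0.14,0,0,0],[0,-0.15,0.14,0,0,0]]' && python3 -m handwheel '[[0,-0.04,0,0,0,0],[0,-0.08,0,0,0,0],[0,-0.12,0,0,0,0],[0,-0.16,0,0,0,0],[0,-0.2,0,0,0,0],[0,-0.2,0,0,0,0],[0,-0.2,0,0,0,0],[0,-0.2,0,0,0,0]]'
python3 - <<'E'
from h import *
p,_=cams.capture("top");hub=np.array([.5555,-.0527]);tray(p,hub)
cv2.imwrite("pics/t9.png",p);print(bot.read_state()["force"])
E
```

```text
time_s: 8.48
position: [0.4337, -0.103, 0.082]
tcp_rot: [[-0.4, 0.916, -0.004], [0.916, 0.4, 0.002], [0.003, -0.003, -1.0]]
force: [-0.1, 0.5, 0.3]
opening: 0.006
grasp_force: 0.0
time_s: 9.15
position: [0.4349, -0.255, 0.2241]
tcp_rot: [[-0.401, 0.916, 0.002], [0.916, 0.401, -0.001], [-0.002, 0.001, -1.0]]
force: [1.4, -0.5, -0.2]
opening: 0.003
grasp_force: 0.0
time_s: 9.82
position: [0.4343, -0.4527, 0.2223]
tcp_rot: [[-0.4, 0.917, -0.001], [0.917, 0.4, 0.002], [0.002, -0.0, -1.0]]
force: [0.8, 0.2, -0.4]
opening: 0.002
grasp_force: 0.0
purple 427 [316.5 264.4] [ 0.4566 -0.0406] 0.0996 173.0
green 407 [354.5 247. ] [ 0.4979 -0.1319] 0.0979 -126.1
yellow 382 [289.6 200.1] [0.6129 0.0251] 0.0967 53.6
[ 0.00192299 -0.26131396 -0.80047207]
```

View pics/t9.png

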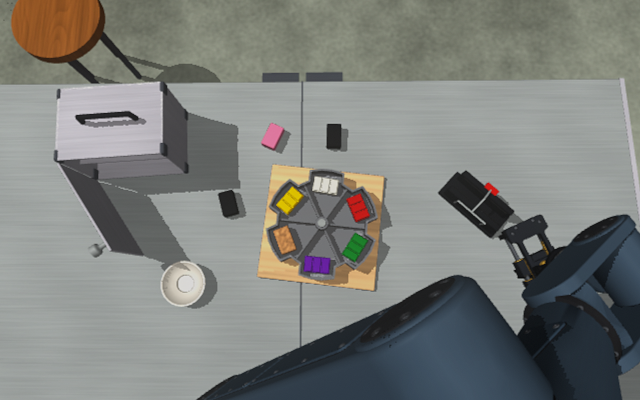

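The purple bar at (316,264) is centred at the front (173.0° against 173.3°). The dish (183,284), clamp (475,203) and door knob (96,250) have not moved, and the gripper is clear at height. Handing in.

```bash
python3 -c "from rig import bot;print(bot.hand_in())"
```

```text
the job is handed in; nothing more can be done
None
```

I turned the carousel until the purple bar faces the front, within about 0.5° of the board's centre line by the last camera check, with the dish, clamp and door unmoved; the job is handed in, but no verdict was returned.

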